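# Find the cored tube by its weight and butt it in the tacking fixture

### The job

One of the three look-alike tubes on the sloping stock rest has a steel core: find it by its weight. Lay it gently on the fixture's rail with its plain end towards the stop, between the guide cheeks, and slide it under the arm until it butts against the stop; then let go. The two empty tubes belong in their own slots on the rest, and the other things on the bench stay where they are.

Things in the scene. Friction and masses are not known exactly. Their poses are not given: they have to be found in the camera images.
- rest: fixed stock rest, 235 mm wide in y, 180 mm long in x, up to 165 mm high; origin on the table under its middle. Three tubes lie on it in slots at y = -70, 0, +70 mm, along its x, sloping down to +x at 0.56 rad (32 degrees) from level: plain end low against a lip, stub end high, on the robot's side. Tube centres start at x = 8, z = 108 mm
- slots (a point): middle of the plane on which the tubes lie (rest z = 95 mm): two cross bearers, 14 mm wide, centred 58 mm either way from each tube's centre. On the bearers ridges 12 mm high, 6 mm thick flank each tube with 3 mm play a side. Between the bearers the tube's underside is 16 mm clear of the plate below. Axes: those of rest, not sloped
- tube_a: one of three look-alike capped square steel tubes, 30 x 30 mm, 160 mm long, plus a round stub (16 mm across, 25 mm long) on one end; other end plain and flat. Origin: centre of the 160 mm square part; x runs along it to the plain end. One of the three has a steel core inside (0.65 to 0.83 kg in all; it can shift 6 mm lengthwise), the two others are empty (0.25 to 0.35 kg)
- tube_b: one of three look-alike capped square steel tubes, 30 x 30 mm, 160 mm long, plus a round stub (16 mm across, 25 mm long) on one end; other end plain and flat. Origin: centre of the 160 mm square part; x runs along it to the plain end. One of the three has a steel core inside (0.65 to 0.83 kg in all; it can shift 6 mm lengthwise), the two others are empty (0.25 to 0.35 kg)
- tube_c: one of three look-alike capped square steel tubes, 30 x 30 mm, 160 mm long, plus a round stub (16 mm across, 25 mm long) on one end; other end plain and flat. Origin: centre of the 160 mm square part; x runs along it to the plain end. One of the three has a steel core inside (0.65 to 0.83 kg in all; it can shift 6 mm lengthwise), the two others are empty (0.25 to 0.35 kg)
- end_a (a point): centre of the plain end face of tube_a, 80 mm from the tube's origin; its axes are the tube's
- end_b (a point): centre of the plain end face of tube_b, 80 mm from the tube's origin; its axes are the tube's
- end_c (a point): centre of the plain end face of tube_c, 80 mm from the tube's origin; its axes are the tube's
- fixture: fixed tacking fixture, base plate 240 x 120 x 10 mm; origin on the table, x along the rail to the stop. Rail 22 mm wide, top z = 40, x = -115 to 90 mm. Stop: plate 60 mm wide, 80 mm high, face at x = 90. Guide cheeks both sides of the rail, 38 mm apart, tops z = 52, at x = 62 to 82 and -60 to -45 mm; between these pairs the sides are free for fingers
- arm (a point): underside of the arm that reaches over the rail just before the stop: at fixture x = 62 to 82 mm, y = -16 to 58, z = 78 (top 88) mm, on a post at y = 42 to 58 mm. This point: above the rail's middle line, at x = 72. A tube must be laid down short of it and slid under
- stop (a point): where the centre of the plain end face belongs: on the stop's face, 15 mm above the rail (fixture x = 90, y = 0, z = 55 mm); axes as the fixture's, x towards the stop
- tree: steel ornament: slotted tree, 170 mm high and up to about 95 mm wide, on a round base 80 mm across; origin under its base. Bystander, loose: leave it where it is
- hammer: hammer, 220 mm long, lying on the table; origin underneath. Bystander, loose: leave it where it is
- magnet: welding magnet, 55 x 18 x 28 mm; origin under its middle. Bystander, loose: leave it where it is
- spray: closed spray can, 60 mm across, 160 mm high; origin under its base. Bystander, loose: leave it where it is
There are look-alikes about, which are no part of the job. What is shaped like the tube_c but yellow is not meant. Leave any turquoise look-alike of the tube_a alone.

How it is judged:
By the outcome, as a careful person would: the job done as asked, in the order asked, and still so for the second after the job is handed in, with the robot touching nothing.
It also fails if it takes over 67 s, if anything falls off the work surface, if the arm or the gripper's body presses on something with over 40 N, if the wrist force passes 120 N, or if a joint passes its speed limit or range.

### The arm

A 7-joint arm with a two-finger parallel gripper is mounted at the origin on the work surface. World frame = base frame: x ahead of the robot, y to its left, z up, the work surface at z = 0. Lengths are in m, angles in rad, forces in N, time in s.
With the tool pointing down it reaches from about 0.4 to 0.85 m from the base axis. Payload 4.5 kg.
Tool frame: the origin (TCP) lies on the centre line of the jaws, within the pads' length; the fingertips stand r.tips_ahead ahead of it and the grasp point (between the pads) is the TCP (r.tips_ahead is the distance from the TCP to the fingertips, in m); z points along the fingers, y is the direction in which the jaws open and shut (so a half turn about z gives the same grasp; the last joint's range is limited). The gripper opens to 88 mm and grips with 3 to 60 N. Pads are 18 mm wide; open, the fingers measure 123 mm over their backs; the gripper's body (75 mm by 187 mm) begins 45 mm behind the grasp point.
Start: joints at [1.306, 0.689, -0.195, 1.565, 0.157, 0.902, -0.215], TCP at [0.184, -0.597, 0.235] pointing down, gripper open.
Joint ranges: [-3.01, 3.01], [-0.46, 2.08], [-1.47, 1.51], [0.13, 2.56], [-1, 4.14], [0.04, 2.09], [-2.66, 2.66]. Speed limits (rad/s): [2.57, 2.57, 3.14, 3.14, 3.14, 3.14, 3.14].

### API

Orientations are given as a unit quaternion [x, y, z, w].
In Python, from plant import r gives the robot as it stands.
- The arm moves only by the shell command python3 -m inch 'ROWS' [FORCE]. ROWS is JSON, a list of rows, each a list of 5 numbers: the shift along the world's x, y, z in units of 25 mm (1.0 is 25 mm), then the turn about the world's z in units of 6 degrees (1.0 is 6 degrees), then the finger opening in mm, from 0 to 88.1. A call has 1 to 5 rows; each row shifts and turns the commanded pose from where the row before left it; what a row does not reach is not made up. A row lasts 1/10 s, in which the tool goes at most 50 mm and 8.59 degrees, less where a joint would pass 70% of its speed; a pose out of reach is approached as far as the arm can. A call is refused whole if a number of a shift passes 1 or a number of a turn 1, either way. A call with a gripper value outside its range is refused whole. The fingers move at their own pace and stop on an object; FORCE is the grip in N (left out, the last holds). Time passes only in rows, so rows that do not move let the fingers close. It gives the time, the measured TCP pose, the force and the opening at its end, in the units of the state.
- r.get_state(): the state, without advancing time (a new reading comes with each control period).
- r.snapshot(name): name is "scene" or "side" or "wrist"; returns a dict with "pixels" (480x640x3 uint8, red, green, blue), "range_z" (480x640 float32, m along the optical axis (not along the pixel's ray), 0 where there is no reading), "K" (3x3 intrinsics, pixels), "position" and "attitude" of the camera in the world. Camera axes: x right, y up, looking along -z (the intrinsics and any distortion apply to the point x, -y, -z); pixel columns grow to the right and rows downward; lengths in m; the calibration is good to about 2 mm. The wrist camera is an equidistant fisheye: a pixel r from the principal point sees the ray r / f radians off the axis. A picture is of the moment at which its call begins.
- r.finish_job(): hands the job in, once; it reports no verdict.
The state is a dict: "clock": time; "q": joint angles; "qd": joint speeds; "joint_torque": joint torques, N m; "tool_pos": TCP position; "eef_rot": TCP orientation; "contact_force": force on the tool from outside, world axes, zero at the start; "moment": the same for the moment, N m; "opening": opening from 0.0 (shut) to 1.0 (fully open).
Only numpy, scipy, OpenCV 4.12 (cv2) and the standard library are available. Lean on these libraries where they do the work, as an engineer would, in place of code of your own. Each camera call takes 0.05 s, during which the arm holds its last target. There are 200 camera calls.

## Working session

There is one attempt and no reset: what is moved stays moved. The work goes in short steps, Python scripts to look and compute and a shell command to move; the robot and the scene stay as the last step left them, time stands still between calls to the robot, and variables do not carry over. Pictures are saved under pics/ and viewed, about 8 in all and at most 12, crops included, and the job is handed in when it is done.

```bash
ls; mkdir -p pics; python3 - <<'E'
from plant import r
import cv2,numpy as np
print(r.get_state(), r.tips_ahead)
for n in ("scene","side"):
    s=r.snapshot(n); np.savez(f"{n}.npz",**s)
    cv2.imwrite(f"pics/{n}0.png",s["pixels"][:,:,::-1]); print(n,s["K"],s["position"],s["attitude"])
E
```

```text
pics
{'clock': 0.0, 'q': array([ 1.30580197,  0.68997469, -0.1944823 ,  1.56634183,  0.15729562,
        0.90251399, -0.21513017]), 'qd': array([-0.00075185, -0.00169114, -0.00122906,  0.00053012,  0.00067525,
       -0.00042394,  0.00084701]), 'joint_torque': array([-3.34521769e-05, -5.27569234e+01, -1.26674362e+00, -1.53427809e+01,
       -5.26182773e-02,  6.86129759e-03,  1.75694131e-04]), 'tool_pos': array([ 0.18372564, -0.59671227,  0.23431563]), 'eef_rot': array([ 9.88858566e-01,  1.48855238e-01, -2.13288419e-04, -8.99438247e-04]), 'contact_force': array([ 0.14634863, -0.3196119 ,  0.08574474]), 'moment': array([-0.01582454, -0.03431405, -0.01345734]), 'opening': 0.9977796596671155} 0.019
scene [[529.1523132    0.         316.42335364]
 [  0.         529.1523132  234.75916265]
 [  0.           0.           1.        ]] [ 0.89677093 -0.5156154   1.05074345] [0.31015679 0.08850542 0.24198585 0.9151024 ]
side [[516.0463245    0.         319.85358368]
 [  0.         516.0463245  246.49669281]
 [  0.           0.           1.        ]] [0.1256002  0.95041535 0.59947403] [-0.1096591   0.50203141  0.83905762 -0.1786663 ]
```

View pics/scene0.png

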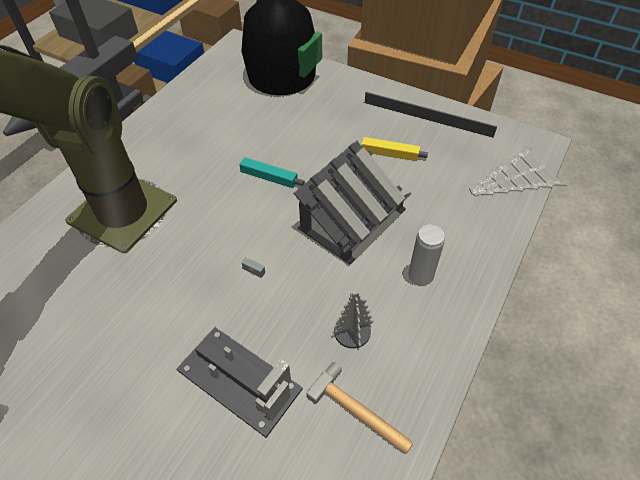

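View pics/side0.png

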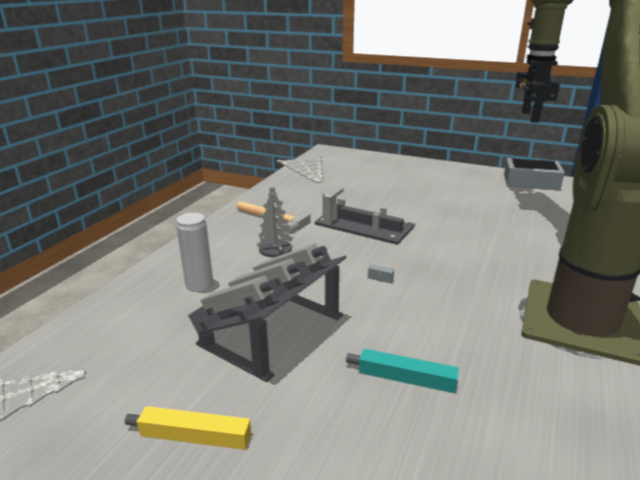

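The rest is at about (350,205) in the scene picture and the fixture at (240,375), stop towards the lower right. The turquoise and yellow decoys lie on the table beside the rest. The tree is at (352,325), the hammer at (360,405), and the magnet and can stand clear of the path. Next I fit poses from the clouds.

```bash
cat > h.py <<'E'
import numpy as np
from scipy.spatial.transform import Rotation as R
def cloud(s):
    K=s["K"];z=s["range_z"];v,u=np.mgrid[:480,:640]
    p=np.stack([(u-K[0,2])*z/K[0,0],-(v-K[1,2])*z/K[1,1],-z],-1)
    w=p@R.from_quat(s["attitude"]).as_matrix().T+s["position"]
    w[z<=0]=np.nan
    return w
E
python3 - <<'E'
from h import *
import cv2
P=[];C=[]
for n in ("scene","side"):
    s=np.load(n+".npz"); w=cloud(s)
    if n=="scene":
        for nm,(u,v) in dict(rest=(350,205),fix=(240,375),magnet=(254,267),tree=(352,320),can=(431,233),ham=(325,380),teal=(268,170),yel=(392,148)).items(): print(nm,w[v,u].round(3))
    w=w.reshape(-1,3); c=s["pixels"].reshape(-1,3); k=np.isfinite(w[:,0]); P.append(w[k]);C.append(c[k])
    print(n,"table z",np.median(w[k][(abs(w[k][:,2])<.02)][:,2]))
# top-down height map per camera x .2-.9, y -.7..0.4, 1.0mm -> view
np.savez("pc.npz",a=P[0],b=P[1])
ims=[]
for p in P:
    im=np.zeros((600,400),np.float32)
    # rows: y from -.5? use 2mm cells
    i=((p[:,0]-.1)/.002).astype(int); j=((p[:,1]+.8)/.002).astype(int)
    k=(i>=0)&(i<400)&(j>=0)&(j<600)
    np.maximum.at(im,(j[k],i[k]),np.clip(p[k,2],0,.2)); ims.append(im)
im=np.hstack(ims); cv2.imwrite("pics/top.png",cv2.applyColorMap((im/.2*255).astype(np.uint8),cv2.COLORMAP_TURBO))
E
```

```text
rest [0.539 0.247 0.079]
fix [ 0.543 -0.23   0.043]
magnet [0.414 0.008 0.029]
tree [ 0.683 -0.017  0.056]
can [0.756 0.196 0.163]
ham [ 0.692 -0.149  0.026]
teal [0.274 0.284 0.035]
yel [0.525 0.532 0.026]
scene table z 0.0008623641059725129
side table z -0.0011161639627109698
```

View pics/top.png

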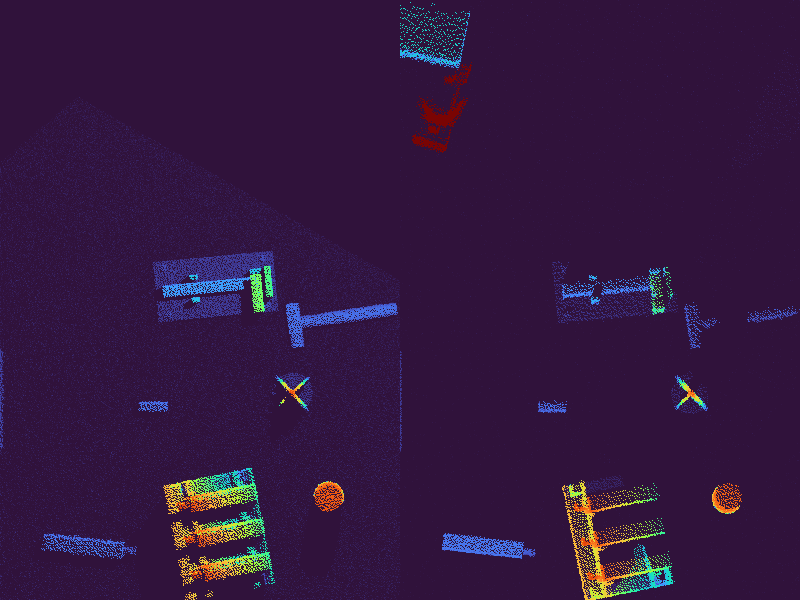

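```bash
cat > fit.py <<'E'
from h import *
from scipy.optimize import least_squares
d=np.load("pc.npz")
def sdf(p,c,hf,pitch=0):
    q=p-c
    if pitch: q=q@R.from_euler("y",pitch).as_matrix()
    a=abs(q)-hf
    return np.linalg.norm(np.maximum(a,0),axis=1)+np.minimum(a.max(1),0)
def box(x0,x1,y0,y1,z0,z1): return np.array([x0+x1,y0+y1,z0+z1])/2,np.array([x1-x0,y1-y0,z1-z0])/2
rest=[(np.array([.008,y,.108]),np.array([.08,.015,.015]),.56) for y in (-.07,0,.07)]
fix=[box(-.12,.12,-.06,.06,0,.01),box(-.115,.09,-.011,.011,.01,.04),box(.09,.102,-.03,.03,.01,.08),
 box(.062,.082,-.016,.058,.078,.088),box(.062,.082,.042,.058,.01,.088),
 box(.062,.082,.019,.027,.01,.052),box(.062,.082,-.027,-.019,.01,.052),box(-.06,-.045,.019,.027,.01,.052),box(-.06,-.045,-.027,-.019,.01,.052)]
def res(v,p,m):
    q=(p-[v[0],v[1],v[3]])@R.from_euler("z",v[2]).as_matrix()
    D=np.stack([sdf(q,*b) for b in m]); return D[abs(D).argmin(0),np.arange(len(q))]
def fit(v0,p,m,lo,rad):
    for it in range(4):
        k=(np.hypot(p[:,0]-v0[0],p[:,1]-v0[1])<rad)&(p[:,2]>lo)
        f=lambda v:res(v,p[k],m)
        s=least_squares(f,v0,loss="cauchy",f_scale=.004 if it<2 else .0015,x_scale=[.01,.01,.1,.01]); v0=s.x
    e=f(v0); return v0,k.sum(),(abs(e)<.003).mean(),np.median(abs(e))
if __name__=="__main__":
    for n,P in dict(scene=d["a"],side=d["b"],both=np.vstack([d["a"],d["b"]])).items():
        for nm,v0,m,lo,rad in (("rest",[.535,.27,-.17,0],rest,.06,.14),("fix",[.535,-.227,-.08,0],fix,.006,.16)):
            v,a,b,c=fit(np.array(v0),P,m,lo,rad); print(n,nm,v.round(4),np.degrees(v[2]).round(2),a,b.round(2),c.round(4))
E
python3 fit.py
```

```text
scene rest [ 0.5431  0.269  -0.1983  0.0019] -11.36 6372 0.5 0.003
scene fix [ 0.5406 -0.2275 -0.097   0.0007] -5.56 6902 0.86 0.0011
side rest [ 0.5252  0.2708 -0.195   0.01  ] -11.17 6295 0.38 0.008
side fix [ 0.5404 -0.229  -0.0937 -0.0009] -5.37 2513 0.85 0.0011
both rest [ 5.446e-01  2.676e-01 -1.948e-01 -5.000e-04] -11.16 12527 0.44 0.0049
both fix [ 5.405e-01 -2.280e-01 -9.520e-02  3.000e-04] -5.46 9414 0.85 0.0012
```

The fixture fit is solid: (0.5405, -0.228, -5.5°). The rest is at about (0.5435, 0.2685, -11.3°), which is less certain, so I go above it and check from near.

```bash
A='[0.41,0.96,0,0.7,88]'
python3 -m inch '[[0.4,0.96,0.4,0.7,88],[0.4,0.96,0.4,0.7,88],[0.4,0.96,0.4,0.7,88],[0.4,0.96,0.4,0.7,88],[0.4,0.96,0.4,0.7,88]]'
python3 -m inch '[[0.41,0.96,0,0.7,88],[0.41,0.96,0,0.7,88],[0.41,0.96,0,0.7,88],[0.41,0.96,0,0.7,88],[0.41,0.96,0,0.7,88]]'
python3 -m inch '[[0.41,0.96,0,0.7,88],[0.41,0.96,0,0.7,88],[0.41,0.96,0,0.7,88],[0.41,0.96,0,0.7,88],[0.41,0.96,0,0.7,88]]'
python3 -m inch '[[0.41,0.96,0,0.7,88],[0.41,0.96,0,0.7,88],[0.41,0.96,0,0.7,88],[0.41,0.96,0,0.7,88],[0.41,0.96,0,0.7,88]]'
python3 -c "
from plant import r;print(r.get_state()['q'])"
```

```text
clock: 0.6
tool_pos: [0.2341, -0.4761, 0.2852]
eef_rot: [0.945, 0.328, -0.0, -0.0]
contact_force: [0.4, -0.3, 1.2]
opening: 0.998
clock: 1.1
tool_pos: [0.2853, -0.3562, 0.285]
eef_rot: [0.869, 0.495, -0.0, -0.0]
contact_force: [0.2, -0.3, 0.0]
opening: 0.998
clock: 1.6
tool_pos: [0.3366, -0.2363, 0.285]
eef_rot: [0.764, 0.645, -0.0, -0.0]
contact_force: [0.4, 0.3, -0.4]
opening: 1.0
clock: 2.1
tool_pos: [0.3878, -0.1164, 0.285]
eef_rot: [0.634, 0.773, -0.0, -0.0]
contact_force: [0.2, 0.1, -0.6]
opening: 0.996
[ 0.6666911   0.38629598 -0.68400061  2.09807771  0.34919861  0.76967872
 -0.03909212]
```

```bash
python3 -m inch '[[0.41,0.96,0,0.7,88],[0.41,0.96,0,0.7,88],[0.41,0.96,0,0.7,88],[0.41,0.96,0,0.7,88],[0.41,0.96,0,0.7,88]]'
python3 -m inch '[[0.41,0.96,0,0.7,88],[0.41,0.96,0,0.7,88],[0.41,0.96,0,0.7,88],[0.41,0.96,0,0.7,88],[0.41,0.96,0,0.7,88]]'
python3 -m inch '[[0.41,0.96,0,0.7,88],[0.41,0.96,0,0.7,88],[0.41,0.96,0,0.7,60],[0.41,0.96,0,0.7,46],[0.41,0.96,0,0.7,46]]'
python3 -m inch '[[0.4,0.93,0,0.7,46],[0,0,0,0,46],[0,0,0,0,46]]'
python3 - <<'E'
from plant import r
import cv2,numpy as np
from scipy.spatial.transform import Rotation as R
s=r.get_state();print(s['q'],s['tool_pos'],s['eef_rot'])
w=r.snapshot("wrist");np.savez("wrist.npz",**w);print(w["K"],w["position"],w["attitude"])
im=w["pixels"][:,:,::-1].copy()
from fit import rest
v=[.5435,.2685,np.radians(-11.3)]
def proj(p):
    c=(p-w["position"])@R.from_quat(w["attitude"]).as_matrix(); x,y,z=c[0],-c[1],-c[2]
    th=np.arctan2(np.hypot(x,y),z);ph=np.arctan2(y,x);f=w["K"][0,0]
    return (int(w["K"][0,2]+f*th*np.cos(ph)),int(w["K"][1,2]+f*th*np.sin(ph)))
for c,h,p in rest:
    q=[]
    for sx,sy in ((1,1),(1,-1),(-1,-1),(-1,1)):
        l=R.from_euler("y",p).apply([sx*h[0],sy*h[1],h[2]])+c
        q.append(proj(R.from_euler("z",v[2]).apply(l)+[v[0],v[1],0]))
    cv2.polylines(im,[np.array(q)],True,(0,0,255),1)
cv2.imwrite("pics/wrist1.png",im)
E
```

```text
clock: 2.6
tool_pos: [0.4391, 0.0035, 0.2849]
eef_rot: [0.483, 0.876, -0.0, -0.0]
contact_force: [0.1, 0.3, -0.1]
opening: 0.996
clock: 3.1
tool_pos: [0.4904, 0.1234, 0.2848]
eef_rot: [0.315, 0.949, -0.0, -0.0]
contact_force: [0.9, 0.6, -0.2]
opening: 1.001
clock: 3.6
tool_pos: [0.5417, 0.2432, 0.2846]
eef_rot: [0.137, 0.991, -0.0, -0.0]
contact_force: [-1.1, 0.0, 0.0]
opening: 0.747
clock: 3.9
tool_pos: [0.5511, 0.2657, 0.2845]
eef_rot: [0.102, 0.995, -0.001, -0.001]
contact_force: [-0.2, 0.0, 1.2]
opening: 0.522
[-0.05606496  0.74465058 -0.90253698  1.52391876  0.61359329  1.17693273
  0.29579525] [0.55109262 0.26571336 0.28446415] [ 1.01879630e-01  9.94796453e-01 -5.00641440e-04 -5.53759193e-04]
[[371.64829954   0.         324.84869487]
 [  0.         371.64829954 241.37631481]
 [  0.           0.           1.        ]] [0.47722665 0.2805612  0.43411869] [-0.1124468  -0.09117194  0.62492624  0.76714444]
```

View pics/wrist1.png

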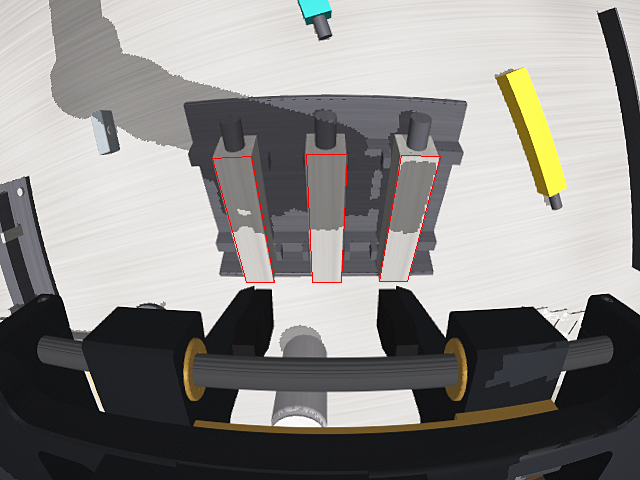

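Picture 4: the projected tube outlines (middle one about x 306–347, y 154–282) lie on the real tubes to within 1–2 px, so the rest pose holds. The body's long side runs along the jaws, so it clears the slope. I weigh the middle tube first.

```bash
python3 -m inch '[[0,0.05,-0.8,0,46],[0,0,-0.8,0,46],[0,0,-0.8,0,46],[0,0,-0.8,0,46],[0,0,-0.8,0,46]]' 20
python3 -m inch '[[0,0,-0.8,0,46],[0,0,-0.8,0,46],[0,0,-0.8,0,46],[0,0,-0.5,0,46],[0,0,0,0,46]]'
python3 -m inch '[[0,0,0,0,24],[0,0,0,0,24],[0,0,0,0,24],[0,0,0,0,24],[0,0,0,0,24]]' 30
python3 -m inch '[[0,0,0.1,0,24],[0,0,0.14,0,24],[0,0,0,0,24],[0,0,0,0,24]]'
python3 -m inch '[[0,0,0,0,24]]';python3 -m inch '[[0,0,0,0,24]]'
```

```text
clock: 4.45
tool_pos: [0.5516, 0.2652, 0.1845]
eef_rot: [0.103, 0.995, -0.001, 0.0]
contact_force: [-0.5, 0.4, -0.5]
opening: 0.524
clock: 4.95
tool_pos: [0.5508, 0.2652, 0.1112]
eef_rot: [0.102, 0.995, -0.001, -0.001]
contact_force: [0.9, -0.6, 0.4]
opening: 0.524
clock: 5.45
tool_pos: [0.5519, 0.2672, 0.1137]
eef_rot: [0.102, 0.995, 0.0, 0.001]
contact_force: [-1.2, -1.0, 6.6]
opening: 0.336
clock: 5.85
tool_pos: [0.5514, 0.2672, 0.1185]
eef_rot: [0.102, 0.995, 0.0, -0.0]
contact_force: [0.2, 0.9, -3.0]
opening: 0.334
clock: 5.95
tool_pos: [0.5514, 0.2671, 0.1184]
eef_rot: [0.102, 0.995, -0.0, -0.0]
contact_force: [0.7, -0.3, -4.0]
opening: 0.333
clock: 6.05
tool_pos: [0.5514, 0.2671, 0.1184]
eef_rot: [0.102, 0.995, -0.0, -0.0]
contact_force: [0.6, -0.1, -3.2]
opening: 0.341
```

Middle tube pulls about 3.4 N, so it is light. Setting it back and weighing the y=-70 one.

```bash
python3 -m inch '[[0,0,-0.08,0,24],[0,0,-0.08,0,24],[0,0,-0.08,0,24],[0,0,0,0,24],[0,0,0,0,46]]'
python3 -m inch '[[0,0,0,0,46],[0,0,0,0,46],[0,0,0,0,46],[0,0,0.3,0,46],[0,0,0.7,0,46]]'
python3 -m inch '[[0,0,1,0,46],[-0.14,-0.7,0.2,0,46],[-0.14,-0.7,0,0,46],[-0.14,-0.7,0,0,46],[-0.13,-0.65,-0.2,0,46]]'
python3 -m inch '[[0,0,0,0,46],[0,0,-0.7,0,46],[0,0,-0.7,0,46],[0,0,-0.6,0,46],[0,0,0,0,46]]'
python3 -m inch '[[0,0,0,0,24],[0,0,0,0,24],[0,0,0,0,24],[0,0,0,0,24],[0,0,0,0,24]]'
python3 -m inch '[[0,0,0.1,0,24],[0,0,0.14,0,24],[0,0,0,0,24],[0,0,0,0,24]]'
python3 -m inch '[[0,0,0,0,24]]';python3 -m inch '[[0,0,0,0,24]]'
```

```text
clock: 6.55
tool_pos: [0.5519, 0.2675, 0.1133]
eef_rot: [0.102, 0.995, 0.0, 0.001]
contact_force: [0.4, 0.6, -0.4]
opening: 0.401
clock: 7.05
tool_pos: [0.5508, 0.2665, 0.1373]
eef_rot: [0.102, 0.995, -0.001, -0.001]
contact_force: [0.2, -0.6, -0.0]
opening: 0.527
clock: 7.55
tool_pos: [0.5384, 0.1983, 0.1648]
eef_rot: [0.102, 0.995, 0.001, 0.001]
contact_force: [0.2, 0.4, -0.1]
opening: 0.523
clock: 8.05
tool_pos: [0.537, 0.1987, 0.1115]
eef_rot: [0.101, 0.995, -0.0, -0.001]
contact_force: [-1.0, -0.3, 0.3]
opening: 0.522
clock: 8.55
tool_pos: [0.5379, 0.198, 0.1134]
eef_rot: [0.102, 0.995, -0.0, 0.0]
contact_force: [-1.6, -2.1, 6.7]
opening: 0.334
clock: 8.95
tool_pos: [0.5376, 0.1983, 0.1183]
eef_rot: [0.102, 0.995, 0.0, -0.0]
contact_force: [-0.3, 0.2, -7.6]
opening: 0.337
clock: 9.05
tool_pos: [0.5375, 0.1983, 0.1183]
eef_rot: [0.102, 0.995, -0.0, -0.0]
contact_force: [0.3, 0.5, -8.1]
opening: 0.338
clock: 9.15
tool_pos: [0.5376, 0.1983, 0.1184]
eef_rot: [0.102, 0.995, -0.0, -0.0]
contact_force: [0.1, 0.0, -8.2]
opening: 0.337
```

The y=-70 tube pulls about 8 N, about 0.82 kg, so it has the core. I lift it clear and carry it over the fixture.

```bash
python3 -m inch '[[0,0,0.3,0,24],[0,0,0.6,0,24],[0,0,0.8,0,24],[0,0,0.8,0,24],[0,0,0.8,0,24]]' 35
python3 -m inch '[[0,-0.4,0.3,0,24],[-0.07,-0.8,0,0,24],[-0.07,-0.9,0,0.1,24],[-0.07,-0.9,0,0.1,24],[-0.07,-0.9,0,0.1,24]]'
python3 -m inch '[[-0.07,-0.9,0,0.1,24],[-0.07,-0.9,0,0.1,24],[-0.07,-0.9,0,0.1,24],[-0.07,-0.9,0,0.1,24],[-0.07,-0.9,0,0.1,24]]'
python3 -m inch '[[-0.07,-0.9,0,0.1,24],[-0.07,-0.9,0,0.1,24],[-0.07,-0.9,0,0.1,24],[-0.07,-0.9,0,0,24],[-0.07,-0.9,0,0,24]]'
python3 -m inch '[[-0.05,-0.9,0,0,24],[0,-0.9,0,0,24],[0,-0.74,0,0,24],[0,0,0,0,24],[0,0,0,0,24]]'
cat > look.py <<'E'
import sys
from plant import r
import cv2
from fit import *
s=r.get_state();print(s['tool_pos'],s['eef_rot'],s['contact_force'])
q=s['eef_rot'];yaw=np.degrees(2*np.arctan2(q[1],q[0]))-90
v=[.5405,-.228,np.radians(-5.46)]
l=R.from_euler("z",-v[2]).apply(np.array(s['tool_pos'])-[v[0],v[1],0]);print("TCP in fixture mm",(l*1000).round(1),"jaw yaw err deg",yaw-90+5.46)
w=r.snapshot("wrist");sd=r.snapshot("side")
im=w["pixels"][:,:,::-1].copy()
def proj(p):
    c=(p-w["position"])@R.from_quat(w["attitude"]).as_matrix(); x,y,z=c[0],-c[1],-c[2]
    th=np.arctan2(np.hypot(x,y),z);ph=np.arctan2(y,x);f=w["K"][0,0]
    return (int(w["K"][0,2]+f*th*np.cos(ph)),int(w["K"][1,2]+f*th*np.sin(ph)))
for c,h in fix:
    pts=[R.from_euler("z",v[2]).apply(c+h*[a,b,1])+[v[0],v[1],0] for a,b in ((1,1),(1,-1),(-1,-1),(-1,1))]
    cv2.polylines(im,[np.array([proj(p) for p in pts])],True,(0,0,255),1)
# side crop x2 about the TCP
c=R.from_quat(sd["attitude"]).inv().apply(np.array(s['tool_pos'])-sd["position"]);K=sd["K"]
u=int(K[0,2]+K[0,0]*c[0]/-c[2]);t=int(K[1,2]-K[1,1]*c[1]/-c[2]);print("TCP px side",u,t)
u=np.clip(u,80,560);t=np.clip(t,70,410)
cr=cv2.resize(sd["pixels"][t-70:t+70,u-80:u+80,::-1],(400,350),interpolation=cv2.INTER_CUBIC)
k=cv2.resize(im,(400,300)) if len(sys.argv)<3 else cv2.resize(im,(400,300))
out=np.zeros((350,800,3),np.uint8);out[:300,:400]=k;out[:,400:]=cr
cv2.imwrite(f"pics/{sys.argv[1]}.png",out)
E
python3 look.py l1
```

```text
clock: 9.65
tool_pos: [0.5377, 0.1988, 0.2033]
eef_rot: [0.101, 0.995, 0.0, 0.0]
contact_force: [0.8, 0.5, -8.3]
opening: 0.335
clock: 10.15
tool_pos: [0.5303, 0.0989, 0.2088]
eef_rot: [0.086, 0.996, -0.001, -0.0]
contact_force: [0.3, -0.4, -7.8]
opening: 0.336
clock: 10.65
tool_pos: [0.5214, -0.0135, 0.2088]
eef_rot: [0.06, 0.998, -0.0, -0.0]
contact_force: [0.2, -0.1, -6.8]
opening: 0.334
clock: 11.15
tool_pos: [0.5124, -0.126, 0.2088]
eef_rot: [0.045, 0.999, -0.0, -0.0]
contact_force: [0.9, 0.4, -6.9]
opening: 0.335
clock: 11.65
tool_pos: [0.5113, -0.1882, 0.2087]
eef_rot: [0.045, 0.999, 0.0, -0.0]
contact_force: [-0.2, 0.6, -6.9]
opening: 0.335
[ 0.51127612 -0.18815337  0.20865176] [ 4.50600423e-02  9.98984232e-01  1.00155863e-04 -2.93868880e-04] [-0.21391787  0.62128622 -6.91246861]
TCP in fixture mm [-32.9  36.9 208.7] jaw yaw err deg 0.29475032269373624
TCP px side 368 154
```

View pics/l1.png

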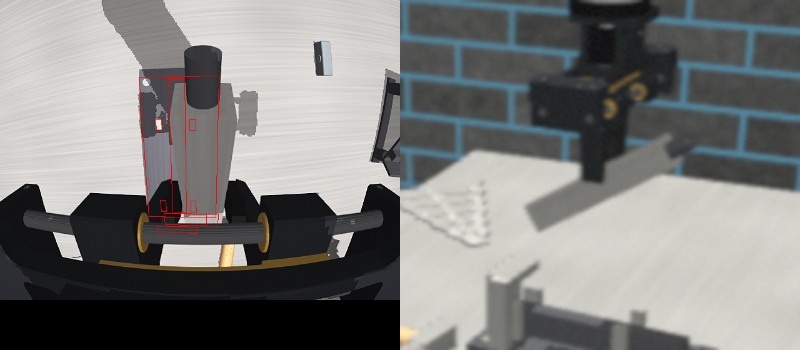

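Picture 5 (l1): the tube is held with its slope unchanged. The fixture overlay matches the picture, and the tool is still 37 mm short in y. I finish the approach and lower to just above contact.

```bash
python3 -m inch '[[0.05,-0.7,0,-0.05,24],[0,-0.79,0,0,24],[0,0,-0.5,0,24],[0,0,-0.7,0,24],[0,0,-0.7,0,24]]'
python3 -m inch '[[0,0,-0.7,0,24],[0,0,-0.6,0,24],[0,0,-0.4,0,24],[0,0,-0.15,0,24],[0,0,0,0,24]]'
python3 -m inch '[[0,0,0,0,24],[0,0,0,0,24]]'
python3 look.py l2
```

```text
clock: 12.25
tool_pos: [0.5134, -0.2236, 0.1605]
eef_rot: [0.046, 0.999, 0.0, 0.0]
contact_force: [-0.3, 0.2, -7.8]
opening: 0.337
clock: 12.75
tool_pos: [0.5133, -0.2245, 0.1146]
eef_rot: [0.047, 0.999, 0.0, -0.0]
contact_force: [0.6, -0.1, -6.9]
opening: 0.334
clock: 12.95
tool_pos: [0.5139, -0.2248, 0.1156]
eef_rot: [0.047, 0.999, -0.0, 0.001]
contact_force: [0.1, -0.3, -7.4]
opening: 0.335
[ 0.51389032 -0.22484811  0.11564084] [ 4.69684420e-02  9.98896079e-01 -8.42780361e-05  7.62424114e-04] [ 0.12009829 -0.33229959 -7.39177371]
TCP in fixture mm [-26.8   0.6 115.6] jaw yaw err deg 0.07583057778659619
TCP px side 370 185
```

View pics/l2.png

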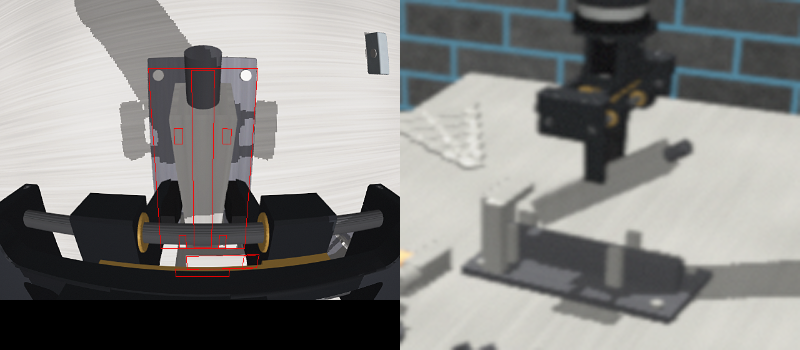

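Picture 6 (l2): the tube is centred over the rail between the plate edges, with its plain end short of the arm. The plate's rear edge lies about 10 mm behind my overlay. The rail, cheeks, arm and stop agree with the fit, so I think the plate is simply not centred on the origin. Lowering slowly now; the plain end should touch at TCP z of about 0.098.

```bash
python3 -m inch '[[0,-0.02,-0.2,0,24],[0,0,-0.2,0,24],[0,0,-0.15,0,24],[0,0,-0.1,0,24],[0,0,-0.1,0,24]]' 25
python3 -m inch '[[0,0,-0.1,0,24],[0,0,-0.1,0,24],[0,0,-0.1,0,24],[0,0,-0.1,0,24],[0,0,-0.1,0,24]]'
python3 -m inch '[[0,0,-0.1,0,24],[0,0,-0.1,0,24],[0,0,-0.1,0,24]]'
python3 look.py l3
```

```text
clock: 13.55
tool_pos: [0.512, -0.2252, 0.0962]
eef_rot: [0.047, 0.999, -0.0, -0.001]
contact_force: [-4.5, 0.6, 1.4]
opening: 0.337
clock: 14.05
tool_pos: [0.5134, -0.2253, 0.0834]
eef_rot: [0.047, 0.999, 0.0, 0.0]
contact_force: [-2.1, 0.2, -2.2]
opening: 0.332
clock: 14.35
tool_pos: [0.5134, -0.2253, 0.0758]
eef_rot: [0.047, 0.999, 0.0, 0.0]
contact_force: [-1.9, 0.6, -2.9]
opening: 0.333
[ 0.51338624 -0.22532335  0.07583696] [4.69429606e-02 9.98897562e-01 1.06226377e-04 8.64814581e-05] [-1.85376481  0.64224233 -2.9343392 ]
TCP in fixture mm [-27.2   0.1  75.8] jaw yaw err deg 0.0787552799242155
TCP px side 370 200
```

View pics/l3.png

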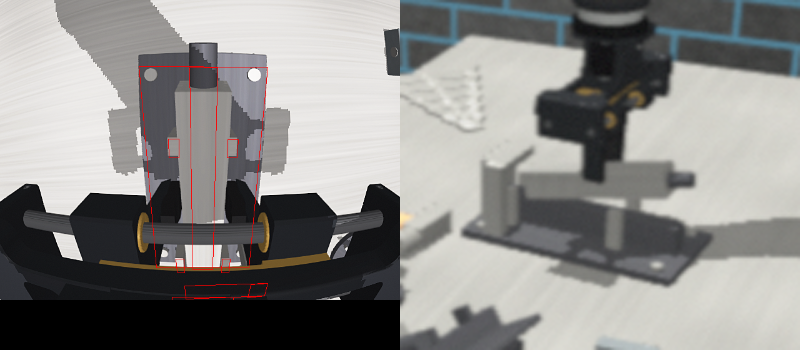

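Picture 7 (l3): the tube is pivoting level on its plain end, centred between the rear cheeks at (173,147) and (232,147). Forces are only a few N, so I continue slowly.

```bash
python3 -m inch '[[0,0,-0.08,0,24],[0,0,-0.08,0,24],[0,0,-0.08,0,24],[0,0,-0.08,0,24],[0,0,-0.08,0,24]]'
python3 -m inch '[[0,0,-0.06,0,24],[0,0,-0.05,0,24],[0,0,-0.05,0,24]]'
python3 -m inch '[[0,0,-0.04,0,24],[0,0,-0.04,0,24],[0,0,0,0,24]]'
python3 -m inch '[[0,0,-0.04,0,24],[0,0,-0.04,0,24],[0,0,0,0,24]]'
python3 look.py l4
```

```text
clock: 14.95
tool_pos: [0.5133, -0.2253, 0.0659]
eef_rot: [0.047, 0.999, 0.0, -0.0]
contact_force: [-1.4, 0.4, -3.1]
opening: 0.335
clock: 15.25
tool_pos: [0.5133, -0.2253, 0.062]
eef_rot: [0.047, 0.999, 0.0, 0.0]
contact_force: [-1.6, -0.2, -3.8]
opening: 0.335
clock: 15.55
tool_pos: [0.5133, -0.2253, 0.06]
eef_rot: [0.047, 0.999, 0.0, 0.0]
contact_force: [-1.4, -0.0, -3.9]
opening: 0.341
clock: 15.85
tool_pos: [0.5133, -0.2253, 0.0583]
eef_rot: [0.047, 0.999, -0.0, 0.0]
contact_force: [-1.5, 0.0, -3.1]
opening: 0.338
[ 0.51331002 -0.22531107  0.0582995 ] [ 4.69121244e-02  9.98899018e-01 -2.31466847e-05  6.80591293e-05] [-1.47938307  0.0426179  -3.09649033]
TCP in fixture mm [-27.3   0.1  58.3] jaw yaw err deg 0.08229278911661364
TCP px side 370 206
```

View pics/l4.png

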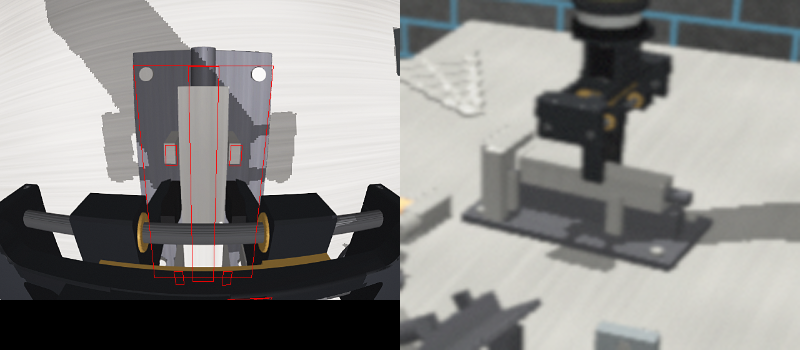

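Picture 8 (l4): the tube is nearly level and the gripper still carries about 3 N. I lower in 1 mm steps until the rail takes the load.

```bash
python3 -m inch '[[0,0,-0.04,0,24],[0,0,0,0,24]]'
python3 -m inch '[[0,0,-0.04,0,24],[0,0,0,0,24]]' 
python3 -m inch '[[0,0,-0.02,0,24],[0,0,0,0,24]]'
```

```text
clock: 16.15
tool_pos: [0.5133, -0.2253, 0.0582]
eef_rot: [0.047, 0.999, -0.0, 0.0]
contact_force: [-4.2, 0.4, 7.0]
opening: 0.339
clock: 16.35
tool_pos: [0.5134, -0.2253, 0.0582]
eef_rot: [0.047, 0.999, -0.001, 0.0]
contact_force: [-7.3, -0.2, 14.3]
opening: 0.336
clock: 16.55
tool_pos: [0.5134, -0.2253, 0.0581]
eef_rot: [0.047, 0.999, -0.001, 0.0]
contact_force: [-7.8, 0.6, 19.4]
opening: 0.332
```

The tube is level and seated, so I ease the pressure off and slide towards the stop (about 35 mm).

```bash
python3 -m inch '[[0,0,0.07,0,24],[0,0,0,0,24]]' 25
python3 -m inch '[[0.1,-0.01,0,0,24],[0.15,-0.014,0,0,24],[0.15,-0.014,0,0,24],[0.15,-0.014,0,0,24],[0.15,-0.014,0,0,24]]'
python3 -m inch '[[0.15,-0.014,0,0,24],[0.1,-0.01,0,0,24],[0.1,-0.01,0,0,24],[0.06,-0.006,0,0,24],[0,0,0,0,24]]'
python3 -m inch '[[0.04,-0.004,0,0,24],[0.04,-0.004,0,0,24],[0.04,-0.004,0,0,24],[0,0,0,0,24]]'
python3 -m inch '[[0.04,-0.004,0,0,24],[0.04,-0.004,0,0,24],[0,0,0,0,24]]'
```

```text
clock: 16.75
tool_pos: [0.5135, -0.2254, 0.0582]
eef_rot: [0.047, 0.999, -0.0, 0.0]
contact_force: [-4.6, -0.7, 7.9]
opening: 0.336
clock: 17.25
tool_pos: [0.5262, -0.2267, 0.0581]
eef_rot: [0.047, 0.999, -0.001, -0.005]
contact_force: [-14.7, 0.5, 16.8]
opening: 0.337
clock: 17.75
tool_pos: [0.5373, -0.2278, 0.0581]
eef_rot: [0.047, 0.999, -0.001, -0.004]
contact_force: [-13.6, 0.8, 16.2]
opening: 0.335
clock: 18.15
tool_pos: [0.5401, -0.228, 0.0581]
eef_rot: [0.047, 0.999, -0.001, -0.004]
contact_force: [-12.5, 1.0, 15.8]
opening: 0.334
clock: 18.45
tool_pos: [0.5419, -0.2282, 0.0581]
eef_rot: [0.047, 0.999, -0.001, -0.004]
contact_force: [-13.0, 1.0, 15.1]
opening: 0.336
```

```bash
python3 -m inch '[[0,0,0.05,0,24],[0,0,0,0,24]]' 35
python3 -m inch '[[0.05,-0.005,0,0,24],[0.05,-0.005,0,0,24],[0.04,-0.004,0,0,24],[0,0,0,0,24]]'
python3 -m inch '[[0.04,-0.004,0,0,24],[0.04,-0.004,0,0,24],[0,0,0,0,24]]'
python3 -m inch '[[0.04,-0.004,0,0,24],[0.04,-0.004,0,0,24],[0,0,0,0,24]]'
python3 look.py l5
```

```text
clock: 18.65
tool_pos: [0.5429, -0.2282, 0.0581]
eef_rot: [0.047, 0.999, -0.0, -0.003]
contact_force: [-9.5, 0.6, 4.3]
opening: 0.33
clock: 19.05
tool_pos: [0.5429, -0.2282, 0.0581]
eef_rot: [0.047, 0.999, -0.001, -0.007]
contact_force: [-17.6, 3.0, 12.9]
opening: 0.333
clock: 19.35
tool_pos: [0.5429, -0.2283, 0.0581]
eef_rot: [0.047, 0.999, -0.001, -0.009]
contact_force: [-20.5, 2.5, 15.7]
opening: 0.338
clock: 19.65
tool_pos: [0.543, -0.2282, 0.058]
eef_rot: [0.047, 0.999, -0.001, -0.011]
contact_force: [-27.1, 4.1, 21.0]
opening: 0.335
[ 0.54297023 -0.22822934  0.05802347] [ 4.65835042e-02  9.98857943e-01 -9.76162984e-04 -1.05751160e-02] [-27.09154512   4.05447525  21.01134818]
TCP in fixture mm [ 2.5  0.  58. ] jaw yaw err deg 0.11968973784822534
TCP px side 359 204
```

View pics/l5.png

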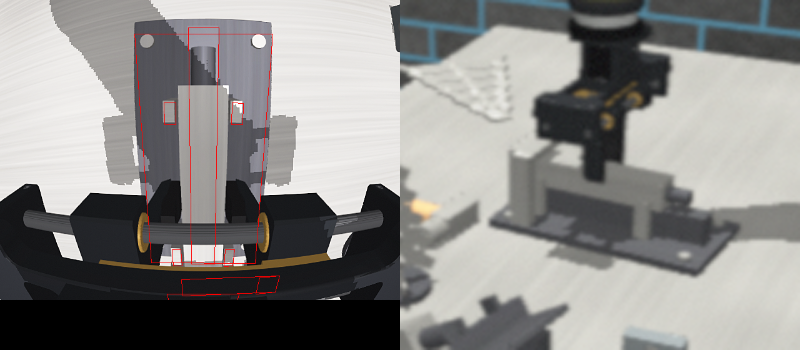

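Picture 9 (l5): it stalled at TCP x=2.5, about 5 mm earlier than I predicted. Before pushing more I measure where the tube's ends really are.

```bash
cat > meas.py <<'E'
from plant import r
from fit import *
v=np.array([.5405,-.228,np.radians(-5.46)])
def fish(s):
    K=s["K"];z=s["range_z"];j,i=np.mgrid[:480,:640]
    x=(i-K[0,2])/K[0,0];y=(j-K[1,2])/K[1,1];th=np.hypot(x,y)+1e-9
    t=np.tan(np.minimum(th,1.4))/th
    w=np.stack([x*t*z,-y*t*z,-z],-1)@R.from_quat(s["attitude"]).as_matrix().T+s["position"]
    return w[(z>0)&(th<1.3)]
for n in ("scene","side","wrist"):
    s=r.snapshot(n);p=fish(s) if n=="wrist" else cloud(s).reshape(-1,3)
    q=(p-[v[0],v[1],0])@R.from_euler("z",v[2]).as_matrix()*1000
    t=q[(abs(q[:,1])<13)&(abs(q[:,2]-70)<5)&(q[:,0]>-140)&(q[:,0]<55)]
    if len(t)>20: print(n,"tube top",len(t),"x min/max",np.percentile(t[:,0],[.5,99.5]).round(1),"pitch deg",np.degrees(np.polyfit(t[:,0],t[:,2],1)[0]).round(2),"z",np.median(t[:,2]).round(1))
    t=q[(abs(q[:,1])<6)&(abs(q[:,2]-59)<7)&(q[:,0]<-40)]
    if len(t)>5: print("   stub x min",np.percentile(t[:,0],[1,3]).round(1))
    t=q[(abs(q[:,1])<28)&(abs(q[:,2]-80)<2)&(q[:,0]>84)]
    if len(t)>5: print("   stop top x",np.percentile(t[:,0],[2,98]).round(1))
    t=q[(abs(q[:,2]-70)<6)&(q[:,0]>-60)&(q[:,0]<-20)&(abs(q[:,1])<25)]
    if len(t)>20: print("   tube y",np.percentile(t[:,1],[2,98]).round(1))
E
python3 meas.py
```

```text
scene tube top 305 x min/max [-67.5  54.1] pitch deg 0.06 z 70.5
   stub x min [-94.4 -94.2]
   stop top x [ 90.6 102.5]
side tube top 160 x min/max [-70.2  54.1] pitch deg -0.03 z 68.8
   stub x min [-95.9 -95.8]
   stop top x [ 92.8 102.1]
   tube y [-14.7  17.3]
wrist tube top 15608 x min/max [-71.1  54. ] pitch deg -0.05 z 70.0
   stub x min [-96.3 -95.8]
   tube y [-15.   13.8]
```

The ends agree: the stub tip is at about -95 and the square's rear end at about -70, so the tube is butted and level. I ease off the push, then release.

```bash
python3 -m inch '[[-0.08,0.008,0.03,0,24],[0,0,0,0,24]]'
python3 -m inch '[[-0.06,0.006,0.03,0,24],[0,0,0,0,24]]'
```

```text
clock: 20.1
tool_pos: [0.5429, -0.2283, 0.0581]
eef_rot: [0.047, 0.999, -0.001, -0.008]
contact_force: [-18.9, 2.7, 10.2]
opening: 0.337
clock: 20.3
tool_pos: [0.5429, -0.2283, 0.0581]
eef_rot: [0.047, 0.999, -0.0, -0.007]
contact_force: [-15.1, 2.3, 2.4]
opening: 0.332
```

```bash
python3 -m inch '[[-0.08,0.008,0,0,24],[0,0,0,0,24]]'
python3 -m inch '[[-0.04,0.004,0,0,24],[0,0,0,0,24]]' 10
python3 -m inch '[[0,0,0,0,50],[0,0,0,0,50],[0,0,0,0,50],[0,0,0,0,50]]'
python3 meas.py
```

```text
clock: 20.5
tool_pos: [0.543, -0.2283, 0.0581]
eef_rot: [0.047, 0.999, 0.0, -0.005]
contact_force: [-10.7, 2.0, -3.3]
opening: 0.332
clock: 20.7
tool_pos: [0.5431, -0.2283, 0.0582]
eef_rot: [0.047, 0.999, 0.0, -0.004]
contact_force: [-6.8, 1.5, -4.4]
opening: 0.34
clock: 21.1
tool_pos: [0.548, -0.2286, 0.0606]
eef_rot: [0.047, 0.999, 0.0, 0.001]
contact_force: [-0.1, -0.9, 0.1]
opening: 0.566
scene tube top 332 x min/max [-68.9  54.7] pitch deg 0.46 z 70.5
   stub x min [-94.3 -93.8]
   stop top x [ 90.6 102.9]
side tube top 152 x min/max [-70.2  53.6] pitch deg 0.06 z 69.0
   stub x min [-95.9 -95.4]
   stop top x [ 91.2 101.6]
   tube y [-14.9  17. ]
wrist tube top 15635 x min/max [-71.2  54.1] pitch deg -0.05 z 70.0
   stub x min [-96.4 -95.9]
   tube y [-14.9  13.8]
```

```bash
python3 -m inch '[[0,0,0.2,0,50],[0,0,0.4,0,50],[0,0,0.8,0,50],[0,0,1,0,50],[0,0,1,0,50]]'
python3 -m inch '[[-0.4,0,1,0,50],[-0.8,0,1,0,50],[-0.8,0,0,0,50],[-0.8,0,0,0,50],[-0.8,0,0,0,50]]'
python3 -m inch '[[0,0,0,0,50],[0,0,0,0,50]]'
python3 meas.py; python3 - <<'E'
from plant import r
import cv2
from fit import *
s=r.snapshot("scene");cv2.imwrite("pics/end.png",s["pixels"][100:470,150:510,::-1])
p=cloud(s);p=p.reshape(-1,3);p=p[np.isfinite(p[:,0])];o=d["a"]
for nm,x,y,rd,z in (("magnet",.41,.01,.05,.012),("tree",.683,-.017,.06,.03),("can",.756,.196,.05,.1),("hammer",.75,-.16,.13,.012)):
    m=[np.median(a[(np.hypot(a[:,0]-x,a[:,1]-y)<rd)&(a[:,2]>z)&(a[:,2]<.25)],0).round(4) for a in (o,p)];print(nm,*m)
v=[.5435,.2685,np.radians(-11.3)]
for y in (0,.07):
    for a in (o,p):
        q=(a-[v[0],v[1],0])@R.from_euler("z",v[2]).as_matrix();e=(q-[.008,y,.108])@R.from_euler("y",.56).as_matrix()*1000
        t=e[(abs(e[:,2]-15)<5)&(abs(e[:,1])<17)&(abs(e[:,0])<95)];print("slot",y,len(t),np.percentile(t[:,0],[1,99]).round(1),np.percentile(t[:,1],[2,98]).round(1),np.median(t[:,2]).round(1))
E
```

```text
clock: 21.75
tool_pos: [0.547, -0.2284, 0.1468]
eef_rot: [0.047, 0.999, 0.0, 0.0]
contact_force: [0.1, -0.3, -0.2]
opening: 0.566
clock: 22.25
tool_pos: [0.4564, -0.2285, 0.1963]
eef_rot: [0.047, 0.999, -0.0, 0.001]
contact_force: [0.0, -0.6, 0.2]
opening: 0.568
clock: 22.45
tool_pos: [0.4577, -0.2287, 0.1959]
eef_rot: [0.047, 0.999, -0.0, 0.001]
contact_force: [1.2, -0.3, -0.2]
opening: 0.563
scene tube top 792 x min/max [-83.5  54.1] pitch deg 0.01 z 70.4
   stub x min [-95.1 -94.6]
   stop top x [ 90.6 102.8]
   tube y [-13.8  15.5]
side tube top 202 x min/max [-70.3  54.8] pitch deg 0.11 z 69.0
   stub x min [-95.2 -94.9]
   stop top x [ 91.6 101.9]
   tube y [-14.9  18. ]
wrist tube top 3598 x min/max [-72.1  32.6] pitch deg 0.05 z 69.9
   stub x min [-97.3 -97.2]
   stop top x [ 87.8 100.1]
   tube y [-15.4  13.8]
magnet [0.4095 0.0099 0.0272] [0.4098 0.0102 0.027 ]
tree [ 0.688  -0.0207  0.0839] [ 0.6876 -0.0204  0.0832]
can [0.7598 0.1787 0.1533] [0.7597 0.179  0.1536]
hammer [ 0.7214 -0.1712  0.025 ] [ 0.7226 -0.1713  0.0247]
slot 0 768 [-78.2  79.6] [-15.9  15.4] 16.3
slot 0 778 [-78.7  79.5] [-15.2  15.6] 16.2
slot 0.07 722 [-77.8  79.1] [-15.9  15.3] 16.1
slot 0.07 731 [-77.8  79.7] [-15.9  15. ] 16.1
```

View pics/end.png

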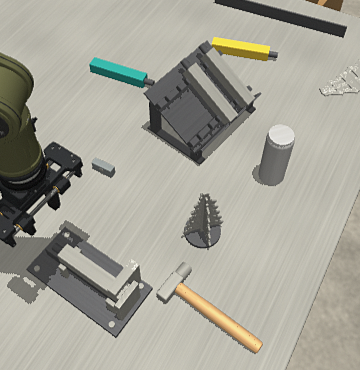

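Picture 10: the tube lies on the rail against the stop. Both empty tubes are in their slots, the other things have not moved, and the robot is clear.

```bash
python3 -c "
from plant import r;print(r.finish_job(), r.get_state()['clock'])"
```

```text
the job is handed in; nothing more can be done
the job is handed in; nothing more can be done
```

The cored tube is lying on the fixture rail, plain end butted against the stop, and the job is handed in after about 23 s on the robot's clock. I weighed two tubes: the middle one pulled about 3.4 N and the y = -70 one about 8 N. I took the y = -70 tube as the cored one and did not weigh the third, since there is only one core. I put the middle tube back in its slot, laid the cored one down plain end first with low force, levelled it on the rail, slid it under the arm and released it.

**Last checks:**
- **Fit on the rail:** the tube is level to within about 0.1°, with its top at 70 mm, and roughly centred between the cheeks.
- **Against the stop:** the stub tip is 185 mm from the stop face, which is the tube's full length. The wrist camera read the tip and the stop both about 2 mm back, which is within its calibration.
- **The rest:** both empty tubes are in their slots, and the magnet, tree, can and hammer moved no more than about 1 mm, which is measuring noise. The robot touches nothing.

**What disagreed:**
- **Stop reached early:** the tube met the stop about 5 mm sooner than I predicted, probably because it shifted in the grip while levelling. That pushed the wrist force to about 34 N before I eased off and released.
- **Base plate:** its rear edge lies about 10 mm from where I had assumed it centred. This did not affect the placing.

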